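# Load the blasting box and hold its sprung hatch just below balance

### The arm

A 6-joint arm with a two-finger parallel gripper is mounted at the origin on a cart in front of the work surface, level with it; the furniture and walls round the work are solid. World frame = base frame: x ahead of the robot, y to its left, z up, the work surface at z = 0. Lengths are in m, angles in rad, forces in N, time in s.
With the tool pointing down it reaches from about 0.3 to 0.95 m from the base axis. Payload 3.1 kg.
Tool frame: the origin (TCP) lies where the fingers leave the gripper's body, on its centre line; the fingertips stand 73 mm ahead of it and the grasp point (between the pads) lies 54 mm ahead of it; z points along the fingers, y is the line along which they close (so a half turn about z gives the same grasp; the last joint's range is limited). The gripper opens to 85 mm and grips with 20 to 120 N. Pads are 22 mm wide; open, the fingers measure 114 mm over their backs; the gripper's body (76 mm by 85 mm) begins 54 mm behind the grasp point. The pads swing forward as they close: fully open they stand 13 mm farther back than shut.
Start: joints at [-1.258, 0.308, 1.634, -0, 1.2, -0.07], TCP at [0.233, -0.58, 0.304] pointing down, gripper open.
Joint ranges: [-3.06, 3.06], [-0.79, 1.96], [0.05, 2.63], [-1.19, 4.34], [0.05, 2.64], [-2.94, 2.94]. Speed limits (rad/s): [2.79, 2.79, 3.14, 3.14, 3.14, 3.14].

### API

Orientations are given as a unit quaternion [w, x, y, z].
In Python, from bench import manip gives the robot as it stands. The module is installed in compiled form; this text tells all that it offers.
- The arm moves only by the tool jog_arm, never from a script. Its arguments are lists of equal length, an entry for each row: "slide": the shift along the tool's x, y, z in units of 25 mm (1.0 is 25 mm), a list of three; "twist": the turn about the tool's z in units of 6 degrees (1.0 is 6 degrees). In form: {"slide": [[x, y, z], ...], "twist": [twist, ...]}. A call has exactly 5 rows; each row is the pose to reach, as a shift and turn from the pose commanded when the call began, along the tool's axes at that moment; what a row does not reach only later rows make up. A row lasts 1/10 s, in which the tool goes at most 50 mm and 8.59 degrees, less where a joint would pass 70% of its speed; a pose out of reach is approached as far as the arm can. A call with a gripper value outside its range is refused whole. "grip" is the opening in per cent of the stroke, from 0 (shut) to 100 (fully open), set as the call begins (left out, the last holds). The fingers move at their own pace and stop on an object; "grip_force" is the grip in N (left out, the last holds). Time passes only in rows, so rows that repeat a pose let the fingers close, or fill a call up. It gives the time, the measured TCP pose, the force, the opening and the grip force at its end, in the units of the state.
- manip.get_state(): the state, without advancing time (a new reading comes with each control period).
- manip.camera(name): name is "side" or "top" or "wrist"; returns a dict with "image" (420x560x3 uint8, red, green, blue), "depth" (420x560 float32, m along the optical axis (not along the pixel's ray), 0 where there is no reading), "camera_matrix" (3x3 intrinsics, pixels), "k1" (the pictures are not rectified: a ray, as slopes to the right and down, at radius r is drawn at 1 + k1 r^2 times it, then the intrinsics apply), "origin" and "orientation" of the camera in the world. Camera axes: x right, y up, looking along -z (the intrinsics and any distortion apply to the point x, -y, -z); pixel columns grow to the right and rows downward; lengths in m; the calibration is good to about 2 mm. A picture is of the moment at which its call begins.
- manip.close_job(): hands the job in; it is judged then, once.
Trained networks look in a picture, given as the dict that the camera call returned (one of the last four; its "shot" number tells which), for a name from the list of things; names that differ only in an ending like _2 or _b are one class to them, and where a whole thing is asked for, a point or a joint stands for the part that bears it (a point fixed in the world has none). Each returns a list of dicts, best first, with "conf" (0 to 1); they miss things now and then, are a little off and sometimes report something else, mostly with a low value. They report only what shows in the picture. A call takes as long as a camera call. They do not tell look-alikes from the thing itself.
- manip.recognise(name, picture): "bbox" ([left, top, right, bottom] in pixels, round what is visible of it).
- manip.regions_of(name, picture): "region" (420x560 bool, what is visible of it) and "bbox" ([left, top, right, bottom] in pixels, round what is visible of it).
- manip.place_of(name, picture): "at" ([column, row] in pixels: a listed point, or the origin of a listed thing).
The state is a dict: "time": time; "joint_pos": joint angles; "dq": joint speeds; "joint_torque": joint torques, N m; "position": TCP position; "tcp_rot": TCP orientation; "ft_force": force on the tool from outside, world axes, zero at the start; "ft_torque": the same for the moment, N m; "gripper_width": opening from 0.0 (shut) to 1.0 (fully open); "gripper_force": force on a finger pad.
Only numpy, scipy, OpenCV 4.12 (cv2) and the standard library are available. Lean on these libraries where they do the work, as an engineer would, in place of code of your own. Each camera call takes 0.05 s, during which the arm holds its last target. There are 200 camera calls.

### The job

Stand the loose sleeve upright in the open drawer of the small blasting box and slide the drawer fully shut. Then raise the box's sprung hatch by its bar until it is past its balance point, where the springs would carry it up by themselves, ease it back to just below that point without ever letting it drop, and finish while still holding it there, so that I can look in and it would fall shut if you let go.

Things in the scene. Friction and masses are not known exactly. Their poses are not given: they have to be found in the camera images.
- sleeve: the loose work piece: a short, plain, rusty brown steel tube standing on end, 40 mm outside diameter, 18 mm bore, 42 mm high, about 0.2 kg; origin at the centre of its underside, z axis along the tube
- blast_box: the small grey sheet-steel blasting box, fixed to the bench: 160 x 160 mm in plan, top of its walls 112 mm above the bench. Origin at the centre of its underside on the bench; its x axis points from the drawer side (front, at x = -80 mm) to the back, y to its left (hinge side), z up. It is turned at most 0.15 rad from the world axes
- drawer (a joint): the loading drawer in the front of the box, in m: 0 is fully shut, 0.125 fully pulled out; it starts well open. It slides along the box's x axis (shut = towards +x), takes about 1.2 N to move and stays where it is left
- drawer_floor (a point): point on the drawer's inner floor (18 mm above the bench) where the sleeve is best stood, on its middle line, 40 mm behind the inside of the front panel; moves with the drawer, axes as the box. The tray inside is 110 mm wide (y) and 132 mm long (x), its side walls reach 32 mm above the floor, the front panel 48 mm above it (66 mm above the bench, 8 mm thick); the opening in the box above it is 72 mm above the bench, so a standing sleeve passes under
- drawer_bar (a point): middle of the drawer's handle, a round bar 10 mm thick and 90 mm long along the box's y, 40 mm in front of the front panel and 46 mm above the bench; moves with the drawer, axes as the box
- hatch (a joint): the sprung hatch on top of the box, in rad: 0 is shut (level), 1.45 its upper stop; it is hinged along the box's left side and its right edge swings up and over to the left. Balance point 1.11 rad (64 degrees up): below it the hatch falls shut, above it the springs carry it up to the stop. Lifting it at the bar takes about 3 N when shut, falling to nothing at balance; within 0.02 rad of balance friction can hold it
- hatch_bar (a point): middle of the hatch's lifting handle, a round bar 10 mm thick and 100 mm long, parallel to the hinge, 211 mm from the hinge axis and 40 mm out from the hatch's right edge, with nothing between bar and edge except the two 10 mm arms at the bar's ends; with the hatch shut it is 119 mm above the bench. Moves with the hatch; its x axis lies along the bar, its y axis points from the bar along the hatch to the hinge
- hatch_hinge (a point): point on the hinge axis level with the middle of the bar, 118 mm above the bench, on the left of the box (86 mm from its middle); axes as the box, the hinge axis is x
- flange: bystander, loose: turned flange with a hub, 64 mm in diameter, 35 mm high, origin at the centre of its underside; to be left alone
- collet: bystander, loose: tapered collet standing on its narrow end, 29 mm in diameter, 32 mm high, origin at the centre of its underside; to be left alone
- v_block: bystander, loose: steel V block, 50 x 60 x 40 mm, origin at the centre of its underside; to be left alone
Things that resemble listed ones, but are neither listed nor needed, are in the scene too. Leave any purple or turquoise look-alike of the sleeve alone.

How it is judged:
By the outcome, as a careful person would: the job done as asked, in the order asked, and still so for the second after the job is handed in, while the arm keeps its last pose, push and grip.
It also fails if it takes over 72 s, if anything falls off the work surface, if the arm or the gripper's body presses on something with over 40 N, if the wrist force passes 120 N, or if a joint passes its speed limit or range.

## Working session

There is one attempt and no reset: what is moved stays moved. The work goes in short steps, Python scripts to look and compute and a tool call to move; the robot and the scene stay as the last step left them, time stands still between calls to the robot, and variables do not carry over. Pictures are saved under pics/ and viewed, at most 10 in all, crops included, and the job is handed in when it is done.

Besides the shell and the picture viewer there is one more tool, called after "Emit:" by a JSON object that holds its "method" and its "body". jog_arm: Moves the arm, as the interface text tells. Its arguments: {"type":"object","properties":{"slide":{"type":"array"},"twist":{"type":"array"},"grip":{"type":"number"},"grip_force":{"type":"number"}},"required":["slide","twist"]}

```bash
mkdir -p pics
cat > h.py <<'E'
import numpy as np, cv2
from bench import manip
from scipy.spatial.transform import Rotation as R
def rot(q): return R.from_quat([q[1],q[2],q[3],q[0]])
def ray(p,uv):
    K=np.array(p["camera_matrix"]);k=p["k1"]
    d=np.array([(uv[0]-K[0,2])/K[0,0],(uv[1]-K[1,2])/K[1,1]]);u=d.copy()
    for _ in range(20): u=d/(1+k*(u@u))
    return np.array(p["origin"]),rot(p["orientation"]).apply([u[0],-u[1],-1])
def at_z(p,uv,z):
    o,d=ray(p,uv); return o+d*(z-o[2])/d[2]
def at_depth(p,uv):
    o,d=ray(p,uv); c,r=int(round(uv[0])),int(round(uv[1])); w=p["depth"][max(r-1,0):r+2,max(c-1,0):c+2]; w=w[w>0]
    return o+d*(np.median(w) if len(w) else np.nan)
def proj(p,X):
    c=rot(p["orientation"]).inv().apply(np.array(X)-np.array(p["origin"]))
    u=np.array([c[0],-c[1]])/-c[2]; u=u*(1+p["k1"]*(u@u)); K=np.array(p["camera_matrix"])
    return np.array([K[0,0]*u[0]+K[0,2],K[1,1]*u[1]+K[1,2]])
def save(p,n): cv2.imwrite("pics/"+n,p["image"][:,:,::-1])
np.set_printoptions(precision=4,suppress=True)
E
python3 - <<'E'
from h import *
s=manip.get_state();print(s["position"],s["tcp_rot"],s["time"])
hz=dict(sleeve=0,blast_box=0,drawer_floor=.018,drawer_bar=.046,hatch_bar=.119,hatch_hinge=.118,flange=0,collet=0,v_block=0)
ims=[]
for c in("top","side"):
    p=manip.camera(c);ims.append(p["image"]);save(p,c+"0.png");print(c,p["origin"],p["orientation"])
    for n,z in hz.items():
        print(n,[(round(d["conf"],2),np.round(d["at"]),at_z(p,d["at"],z),at_depth(p,d["at"])) for d in manip.place_of(n,p)[:5]])
cv2.imwrite("pics/both.png",cv2.resize(np.vstack(ims),(560,840))[:,:,::-1])
E
```

```text
[ 0.2332 -0.5792  0.3026] [-0.0011  0.9817  0.1902 -0.0001] 0.0
top [0.4419 0.2121 1.4312] [ 0.7167  0.0245 -0.0324 -0.6962]
sleeve [(0.46, array([225., 270.]), array([0.3869, 0.3543, 0.    ]), array([0.387 , 0.3541, 0.0018])), (0.46, array([203., 271.]), array([0.3805, 0.4257, 0.    ]), array([0.3806, 0.4257, 0.0001])), (0.45, array([217., 246.]), array([0.4628, 0.3832, 0.    ]), array([ 0.4628,  0.3834, -0.0014])), (0.43, array([229., 224.]), array([0.5382, 0.3467, 0.    ]), array([0.5382, 0.3467, 0.0006]))]
blast_box [(0.81, array([284., 183.]), array([0.678 , 0.1711, 0.    ]), array([0.6576, 0.1746, 0.1239])), (0.23, array([281., 228.]), array([0.5291, 0.1776, 0.    ]), array([0.5278, 0.1781, 0.0213]))]
drawer_floor [(0.76, array([281., 229.]), array([0.5247, 0.1786, 0.018 ]), array([0.5245, 0.1787, 0.022 ]))]
drawer_bar [(0.96, array([281., 255.]), array([0.4418, 0.1764, 0.046 ]), array([0.4418, 0.1752, 0.0024]))]
hatch_bar [(0.81, array([327., 181.]), array([0.6689, 0.0452, 0.119 ]), array([0.6887, 0.0306, 0.0044]))]
hatch_hinge [(0.84, array([254., 173.]), array([0.6874, 0.267
[... 1361 characters left out ...]
 157.]), array([0.6761, 0.0492, 0.119 ]), array([0.6737, 0.0518, 0.1216]))]
hatch_hinge [(0.72, array([223., 190.]), array([0.6779, 0.2437, 0.118 ]), array([0.6754, 0.2457, 0.1207]))]
flange [(0.72, array([209., 337.]), array([0.4401, 0.5256, 0.    ]), array([0.4235, 0.535 , 0.031 ])), (0.45, array([380., 212.]), array([ 0.3721, -0.0774,  0.    ]), array([ 0.3606, -0.0516,  0.0254]))]
collet [(0.54, array([211., 258.]), array([ 0.6094,  0.3675, -0.    ]), array([0.6007, 0.3733, 0.0119]))]
v_block [(0.9, array([381., 211.]), array([ 0.3722, -0.0813,  0.    ]), array([ 0.3594, -0.0527,  0.028 ])), (0.37, array([274., 157.]), array([ 0.7841, -0.0715,  0.    ]), array([0.6695, 0.0512, 0.1218]))]
```

Run:
```python
import cv2,numpy as np
a=cv2.imread("pics/side0.png")[130:380,170:430];b=cv2.imread("pics/top0.png")[140:320,150:400]
a=cv2.resize(a,None,fx=600/250,fy=600/250,interpolation=cv2.INTER_CUBIC)
cv2.imwrite("pics/a.png",a);cv2.imwrite("pics/b.png",cv2.resize(b,None,fx=3.2,fy=3.2,interpolation=cv2.INTER_CUBIC))
```

```text
(no output)
```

View pics/a.png

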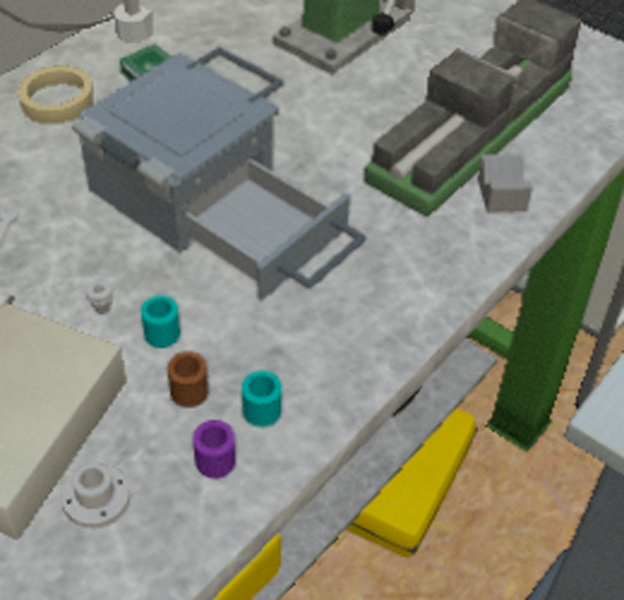

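View pics/b.png

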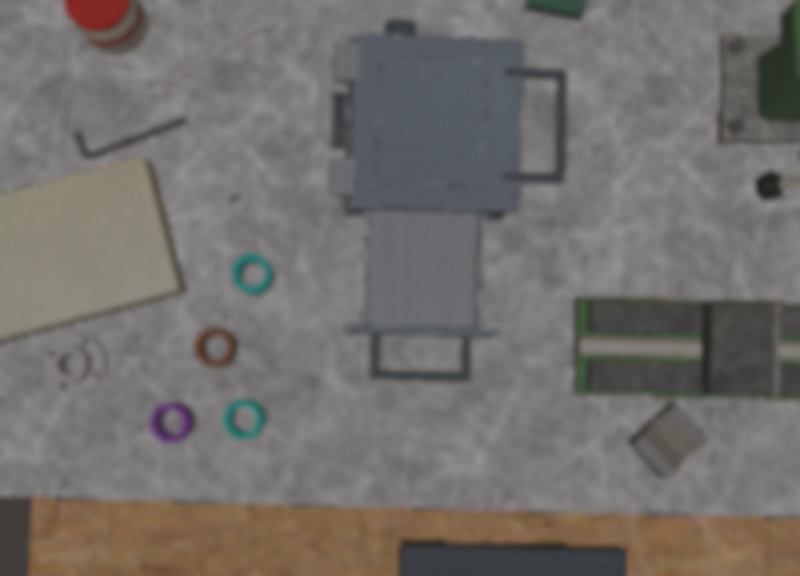

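Brown sleeve candidates in the side image: purple (260,324), teal (280,300), teal (234,270) and rusty brown (246,288), which is the one I want. In the top image it is at (217,247). The two cameras agree on about (0.463, 0.382). The drawer is open towards the robot, with its bar at about (0.44, 0.17). I'll move above the sleeve now.

Emit:
{"method": "jog_arm", "body": {"slide": [[1.1, -1.6, 0], [2.2, -3.2, 0], [3.4, -4.9, 0], [4.6, -6.5, 0], [5.7, -8.1, 0]], "twist": [0.8, 1.5, 2.3, 3.0, 3.65], "grip": 100}}

```text
time: 1.5
position: [0.2901, -0.3375, 0.304]
tcp_rot: [0.0, 1.0, -0.002, 0.0]
ft_force: [0.4, 0.5, -0.2]
gripper_width: 0.997
gripper_force: 0.0
```

Emit:
{"method": "jog_arm", "body": {"slide": [[0.4, -1.9, 0], [0.9, -3.8, 0], [1.3, -5.7, 0], [1.8, -7.6, 0], [2.3, -9.6, 0]], "twist": [0, 0, 0, 0, 0]}}

```text
time: 2.0
position: [0.347, -0.099, 0.3044]
tcp_rot: [0.0, 1.0, -0.0, 0.001]
ft_force: [1.7, -0.3, 0.3]
gripper_width: 0.998
gripper_force: 0.0
```

Emit:
{"method": "jog_arm", "body": {"slide": [[0.4, -1.9, 0], [0.9, -3.8, 0], [1.3, -5.7, 0], [1.8, -7.6, 0], [2.3, -9.6, 0]], "twist": [0, 0, 0, 0, 0]}}

```text
time: 2.5
position: [0.404, 0.14, 0.3044]
tcp_rot: [-0.0, 1.0, 0.001, 0.001]
ft_force: [0.7, -0.9, -0.1]
gripper_width: 0.997
gripper_force: 0.0
```

Emit:
{"method": "jog_arm", "body": {"slide": [[0.4, -1.9, 0], [0.9, -3.8, 0], [1.3, -5.7, 1.0], [1.8, -7.6, 2.0], [2.3, -9.6, 3.0]], "twist": [0, 0, 0, 0, 0]}}

```text
time: 3.0
position: [0.4577, 0.3652, 0.2358]
tcp_rot: [-0.0, 1.0, 0.001, 0.0]
ft_force: [0.4, -0.9, 1.0]
gripper_width: 1.002
gripper_force: 0.0
```

Run:
```python
from h import *
s=manip.get_state();print(s["position"],s["tcp_rot"],s["time"])
p=manip.camera("wrist");save(p,"w1.png");print(p["origin"],p["orientation"])
for d in manip.regions_of("sleeve",p):
    m=d["region"];c=p["image"][m].mean(0)
    # top ring points
    v,u=np.nonzero(m);P=np.array([at_depth(p,q) for q in zip(u[::7],v[::7])]);P=P[np.isfinite(P[:,0])]
    T=P[P[:,2]>.036]; print(d["conf"],d["bbox"],c,len(T),T.mean(0),(T.max(0)+T.min(0))/2,np.ptp(T,0))
```

```text
[0.4577 0.3652 0.2358] [-0.0002  1.      0.0006  0.0005] 3.0
[0.5351 0.365  0.307 ] [ 0.6993 -0.1081  0.1079 -0.6983]
0.83 [282.0, 94.6, 325.4, 144.1] [ 41.744  143.7243 138.237 ] 150 [0.5326 0.3448 0.0429] [0.5322 0.346  0.0402] [0.0383 0.0383 0.008 ]
0.77 [246.0, 174.7, 287.2, 226.6] [91.4754 65.085  52.967 ] 133 [0.4588 0.3803 0.0426] [0.4581 0.3804 0.0401] [0.0387 0.0381 0.0078]
0.73 [202.8, 243.1, 246.7, 298.0] [78.2777 47.0133 96.2214] 118 [0.3834 0.4197 0.0422] [0.3821 0.4203 0.0401] [0.0389 0.0383 0.0081]
0.72 [276.4, 237.2, 315.4, 288.8] [ 36.1196 103.7903 100.0396] 116 [0.3891 0.3492 0.0423] [0.3878 0.3484 0.0401] [0.0383 0.039  0.0079]
```

Run:
```python
from h import *
s=manip.get_state();print(s["position"],s["tcp_rot"],s["time"])
a=cv2.imread("pics/w1.png")[70:320,170:350];cv2.imwrite("pics/w1c.png",cv2.resize(a,None,fx=2,fy=2))
```

```text
[0.4564 0.3664 0.2311] [ 0.0011  1.      0.0022 -0.0029] 3.1
```

View pics/w1c.png

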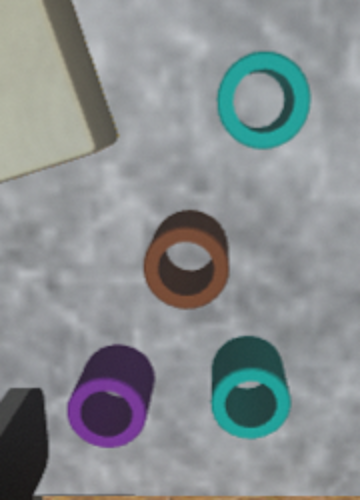

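Emit:
{"method": "jog_arm", "body": {"slide": [[0.1, -0.56, 0.4], [0.1, -0.56, 2.0], [0.1, -0.56, 3.6], [0.1, -0.56, 5.0], [0.1, -0.56, 5.8]], "twist": [0, 0, 0, 0, 0]}}

```text
time: 3.6
position: [0.4585, 0.3752, 0.089]
tcp_rot: [0.001, 1.0, 0.0, -0.002]
ft_force: [-0.0, 0.1, 0.0]
gripper_width: 0.999
gripper_force: 0.0
```

Emit:
{"method": "jog_arm", "body": {"slide": [[0, 0, 0], [0, 0, 0], [0, 0, 0], [0, 0, 0], [0, 0, 0]], "twist": [0, 0, 0, 0, 0], "grip": 30, "grip_force": 40}}

```text
time: 4.1
position: [0.4618, 0.3784, 0.0942]
tcp_rot: [-0.002, 1.0, 0.0, 0.002]
ft_force: [-0.8, 0.1, 7.2]
gripper_width: 0.447
gripper_force: 41.1
```

Emit:
{"method": "jog_arm", "body": {"slide": [[0, 0, -1.0], [0, 0, -2.8], [0, 0, -4.6], [0.5, 1.5, -4.8], [1.0, 3.3, -4.8]], "twist": [0, 0, 0, 0, 0]}}

```text
time: 4.6
position: [0.4866, 0.2958, 0.2149]
tcp_rot: [-0.002, 1.0, 0.002, 0.003]
ft_force: [1.4, -1.2, -2.4]
gripper_width: 0.45
gripper_force: 41.4
```

Emit:
{"method": "jog_arm", "body": {"slide": [[0.4, 1.5, 0], [0.8, 3.0, 0], [1.2, 4.2, 0], [1.4, 4.7, 0], [1.4, 4.7, 0]], "twist": [0, 0, 0, 0, 0]}}

```text
time: 5.1
position: [0.5203, 0.1755, 0.2114]
tcp_rot: [0.0, 1.0, -0.001, -0.0]
ft_force: [0.3, 0.5, -2.4]
gripper_width: 0.449
gripper_force: 41.4
```

Run:
```python
from h import *
p=manip.camera("wrist");save(p,"w2.png")
for n,z in dict(drawer_floor=.018,drawer_bar=.046,hatch_bar=.119,hatch_hinge=.118,sleeve=.1).items():
    print(n,[(round(d["conf"],2),np.round(d["at"]),at_z(p,d["at"],z),at_depth(p,d["at"])) for d in manip.place_of(n,p)[:2]])
s=manip.get_state();print(s["position"],s["tcp_rot"],s["time"],s["ft_force"],s["gripper_width"])
```

```text
drawer_floor [(0.91, array([283., 199.]), array([0.5246, 0.1713, 0.018 ]), array([0.5251, 0.1713, 0.0198]))]
drawer_bar []
hatch_bar [(0.5, array([282., 203.]), array([0.5503, 0.1732, 0.119 ]), array([0.5213, 0.1721, 0.0192]))]
hatch_hinge [(0.3, array([283., 204.]), array([0.5496, 0.1728, 0.118 ]), array([0.5205, 0.1713, 0.019 ]))]
sleeve [(0.91, array([278., 256.]), array([0.507 , 0.1762, 0.1   ]), array([0.5362, 0.1758, 0.1587])), (0.84, array([104., 185.]), array([0.5566, 0.2848, 0.1   ]), array([0.5402, 0.3281, 0.0279]))]
[0.5196 0.1783 0.2112] [-0.0001  1.      0.0012 -0.0002] 5.4 [ 0.5062  0.3144 -2.811 ] 0.4484538574759743
```

View pics/w2.png

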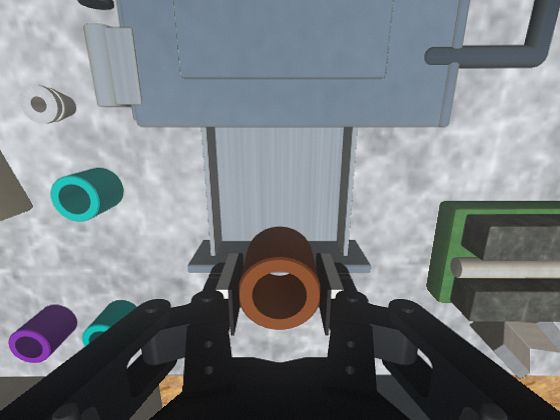

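Emit:
{"method": "jog_arm", "body": {"slide": [[0.2, 0.1, 0.8], [0.2, 0.1, 2.2], [0.2, 0.1, 3.2], [0.2, 0.1, 3.8], [0.2, 0.1, 4.0]], "twist": [0, 0, 0, 0, 0]}}

```text
time: 5.9
position: [0.5258, 0.1751, 0.112]
tcp_rot: [0.0, 1.0, 0.001, 0.0]
ft_force: [-1.8, -4.6, 20.7]
gripper_width: 0.449
gripper_force: 43.8
```

Emit:
{"method": "jog_arm", "body": {"slide": [[0, 0, 0], [0, 0, 0], [0, 0, 0], [0, 0, 0], [0, 0, 0]], "twist": [0, 0, 0, 0, 0]}}

```text
time: 6.4
position: [0.526, 0.1752, 0.1122]
tcp_rot: [-0.001, 1.0, 0.0, 0.001]
ft_force: [1.2, 1.8, 2.1]
gripper_width: 0.449
gripper_force: 41.8
```

Emit:
{"method": "jog_arm", "body": {"slide": [[0, 0, 0], [0, 0, 0], [0, 0, 0], [0, 0, 0], [0, 0, 0]], "twist": [0, 0, 0, 0, 0], "grip": 65}}

```text
time: 6.9
position: [0.5249, 0.1745, 0.1112]
tcp_rot: [0.0, 1.0, 0.0, -0.0]
ft_force: [-0.2, -0.5, -0.5]
gripper_width: 0.65
gripper_force: 0.0
```

Emit:
{"method": "jog_arm", "body": {"slide": [[0, 0, -0.5], [0, 0, -1.5], [0, 0, -3.0], [-1.0, 0, -4.0], [-2.5, 0, -4.0]], "twist": [0, 0, 0, 0, 0]}}

```text
time: 7.4
position: [0.4671, 0.1756, 0.2173]
tcp_rot: [-0.002, 1.0, -0.0, 0.006]
ft_force: [0.3, 1.8, 0.3]
gripper_width: 0.649
gripper_force: 0.0
```

Emit:
{"method": "jog_arm", "body": {"slide": [[-1.5, 0, 0], [-3.0, 0, 0], [-3.4, 0, 0], [-3.4, 0, 0], [-3.4, 0, 0]], "twist": [0, 0, 0, 0, 0], "grip": 0}}

```text
time: 7.9
position: [0.3792, 0.1749, 0.2124]
tcp_rot: [-0.0, 1.0, 0.0, 0.002]
ft_force: [-0.2, 0.6, 0.4]
gripper_width: 0.001
gripper_force: 0.0
```

Run:
```python
from h import *
s=manip.get_state();print(s["position"],s["time"])
p=manip.camera("wrist");save(p,"w3.png")
for n,z in dict(drawer_floor=.018,drawer_bar=.046,hatch_bar=.119,sleeve=.018).items():
    print(n,[(round(d["conf"],2),np.round(d["at"]),at_z(p,d["at"],z),at_depth(p,d["at"])) for d in manip.place_of(n,p)[:2]])
```

```text
[0.3792 0.1749 0.2124] 7.9
drawer_floor [(0.95, array([282.,  24.]), array([0.5261, 0.1729, 0.018 ]), array([0.5259, 0.1729, 0.0187]))]
drawer_bar [(0.87, array([278., 142.]), array([0.4381, 0.1759, 0.046 ]), array([0.4385, 0.1759, 0.0518]))]
hatch_bar []
sleeve [(0.86, array([75., 20.]), array([0.5281, 0.3335, 0.018 ]), array([0.5253, 0.3272, 0.0285])), (0.85, array([277.,  29.]), array([0.5227, 0.1763, 0.018 ]), array([0.5225, 0.1763, 0.019 ]))]
```

View pics/w3.png

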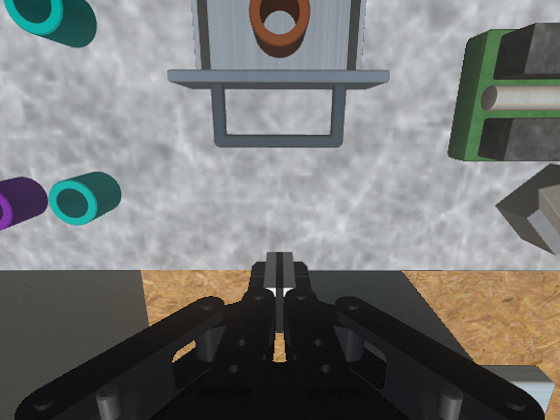

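Emit:
{"method": "jog_arm", "body": {"slide": [[0.2, 0, 1.0], [0.5, 0, 2.5], [0.7, 0, 3.6], [0.8, 0, 4.2], [0.8, 0, 4.3]], "twist": [0, 0, 0, 0, 0]}}

```text
time: 8.65
position: [0.3968, 0.1739, 0.1016]
tcp_rot: [0.001, 1.0, -0.0, -0.002]
ft_force: [-0.2, -0.4, 0.6]
gripper_width: -0.002
gripper_force: 0.0
```

Emit:
{"method": "jog_arm", "body": {"slide": [[0.2, 0, 0], [0.5, 0, 0], [0.8, 0, 0], [1.0, 0, 0], [1.2, 0, 0]], "twist": [0, 0, 0, 0, 0]}}

```text
time: 9.15
position: [0.4282, 0.1746, 0.1045]
tcp_rot: [-0.0, 1.0, 0.0, 0.0]
ft_force: [-2.1, 0.5, 0.5]
gripper_width: 0.001
gripper_force: 0.8
```

Emit:
{"method": "jog_arm", "body": {"slide": [[0.2, 0, 0], [0.5, 0, 0], [0.8, 0, 0], [1.1, 0, 0], [1.4, 0, 0]], "twist": [0, 0, 0, 0, 0]}}

```text
time: 9.65
position: [0.4632, 0.1744, 0.1038]
tcp_rot: [0.0, 1.0, 0.0, -0.0]
ft_force: [-1.1, -0.4, 1.8]
gripper_width: -0.002
gripper_force: 0.8
```

Emit:
{"method": "jog_arm", "body": {"slide": [[0.3, 0, 0], [0.6, 0, 0], [0.9, 0, 0], [1.2, 0, 0], [1.5, 0, 0]], "twist": [0, 0, 0, 0, 0]}}

```text
time: 10.15
position: [0.5006, 0.1745, 0.1037]
tcp_rot: [0.0, 1.0, 0.0, -0.0]
ft_force: [-2.5, -1.6, 0.3]
gripper_width: 0.001
gripper_force: 0.8
```

Emit:
{"method": "jog_arm", "body": {"slide": [[0.3, 0, 0], [0.6, 0, 0], [0.8, 0, 0], [1.0, 0, 0], [1.15, 0, 0]], "twist": [0, 0, 0, 0, 0]}}

```text
time: 10.65
position: [0.5293, 0.1747, 0.1038]
tcp_rot: [-0.0, 1.0, 0.0, 0.0]
ft_force: [-1.5, -1.1, -0.0]
gripper_width: -0.0
gripper_force: 0.7
```

Emit:
{"method": "jog_arm", "body": {"slide": [[0.1, 0, 0], [0.2, 0, 0], [0.3, 0, 0], [0.4, 0, 0], [0.4, 0, 0]], "twist": [0, 0, 0, 0, 0]}}

```text
time: 11.15
position: [0.5326, 0.1746, 0.1031]
tcp_rot: [0.001, 1.0, -0.0, -0.008]
ft_force: [-14.6, 0.7, 13.0]
gripper_width: -0.0
gripper_force: 7.8
```

Emit:
{"method": "jog_arm", "body": {"slide": [[-0.8, 0, 0], [-1.5, 0, 0], [-1.5, 0, -2], [-1.0, 1.0, -4], [0, 2.0, -5.0]], "twist": [0, 0, 0, 0, 0]}}

```text
time: 11.65
position: [0.5389, 0.1257, 0.2317]
tcp_rot: [-0.001, 1.0, 0.002, 0.002]
ft_force: [1.2, 1.0, -0.2]
gripper_width: -0.003
gripper_force: 0.0
```

Emit:
{"method": "jog_arm", "body": {"slide": [[1.0, 1.0, 0], [2.0, 2.0, 0], [2.8, 2.8, 0], [2.8, 2.8, 0], [2.8, 2.8, 0]], "twist": [0, 0, 0, 0, 0], "grip": 75}}

```text
time: 12.15
position: [0.6093, 0.0544, 0.2289]
tcp_rot: [-0.0, 1.0, -0.0, 0.0]
ft_force: [-0.1, 0.0, 0.1]
gripper_width: 0.748
gripper_force: 0.0
```

```bash
python3 - <<'E'
from h import *
s=manip.get_state();print(s["position"],s["tcp_rot"],s["time"])
ims=[]
for c in("top","side","wrist"):
    p=manip.camera(c);save(p,c+"4.png")
    for n,z in dict(blast_box=0,drawer_bar=.046,hatch_bar=.119,hatch_hinge=.118).items():
        print(c,n,[(round(d["conf"],2),np.round(d["at"]),at_z(p,d["at"],z),at_depth(p,d["at"])) for d in manip.place_of(n,p)[:1]])
E
python3 - <<'E'
import cv2,numpy as np
a=cv2.imread("pics/side4.png")[120:280,170:370];b=cv2.imread("pics/wrist4.png")
a=cv2.resize(a,(400,320));b=cv2.resize(b,(400,300))
c=np.vstack([a,b[:280]]);cv2.imwrite("pics/c4.png",c)
E
```

```text
[0.6093 0.0544 0.2289] [-0.0003  1.     -0.0004  0.0004] 12.15
top blast_box [(0.73, array([282., 181.]), array([0.6851, 0.1789, 0.    ]), array([0.6637, 0.1818, 0.1264]))]
top drawer_bar [(0.89, array([280., 224.]), array([0.5392, 0.1825, 0.046 ]), array([0.5422, 0.1816, 0.0027]))]
top hatch_bar [(0.8, array([326., 178.]), array([0.679 , 0.0459, 0.119 ]), array([0.6077, 0.096 , 0.5139]))]
top hatch_hinge [(0.62, array([256., 174.]), array([0.6845, 0.2612, 0.118 ]), array([0.6837, 0.261 , 0.1224]))]
side blast_box []
side drawer_bar [(0.71, array([276., 218.]), array([0.5504, 0.1786, 0.046 ]), array([0.5479, 0.1813, 0.0496]))]
side hatch_bar [(0.56, array([274., 160.]), array([0.6637, 0.061 , 0.119 ]), array([0.6669, 0.0576, 0.1155]))]
side hatch_hinge [(0.94, array([221., 190.]), array([0.6808, 0.249 , 0.118 ]), array([0.6809, 0.2489, 0.1179]))]
wrist blast_box [(0.81, array([156., 129.]), array([0.6737, 0.1751, 0.    ]), array([0.679 , 0.1245, 0.1263]))]
wrist drawer_bar [(0.63, array([151., 269.]), array([0.5467, 0.1771, 0.046 ]), array([0.5496, 0.1746, 0.0512]))]
wrist hatch_bar [(0.97, array([288., 134.]), array([0.6765, 0.0495, 0.119 ]), array([0.6768, 0.0496, 0.1254]))]
wrist hatch_hinge []
```

View pics/c4.png

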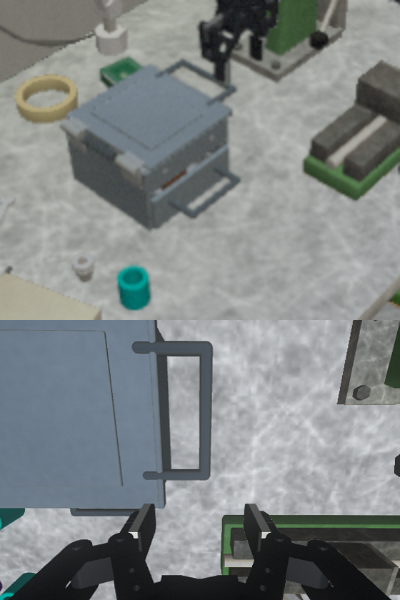

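Side view: drawer panel flush with the box, brown sleeve showing in the slot. Wrist view: the hatch bar is to the right of the hatch. I'll measure the line of the bar before gripping it.

Run:
```python
from h import *
p=manip.camera("wrist")
v,u=np.mgrid[0:300:3,120:420:3];P=np.array([at_depth(p,q) for q in zip(u.ravel(),v.ravel())])
P=P[np.isfinite(P[:,0])]
B=P[(P[:,2]>.110)&(P[:,2]<.135)&(P[:,1]<.062)&(P[:,1]>.035)]
f=np.polyfit(B[:,0],B[:,1],1);print(len(B),B.min(0),B.max(0),np.median(B,0),"yaw",np.arctan(f[0]),f[0]*.677+f[1])
s=manip.get_state();print(s["position"],s["time"])
```

```text
427 [0.6222 0.045  0.1202] [0.7295 0.062  0.1255] [0.6827 0.051  0.1242] yaw 0.007589606520527663 0.05115331203482991
[0.6089 0.0546 0.2288] 12.95
```

Emit:
{"method": "jog_arm", "body": {"slide": [[1.3, 0.2, 0], [2.4, 0.2, 0], [2.7, 0.2, 0], [2.7, 0.2, 0], [2.7, 0.2, 0.4]], "twist": [0, 0, 0, 0, 0], "grip": 36}}

```text
time: 13.45
position: [0.6766, 0.0497, 0.2198]
tcp_rot: [-0.0, 1.0, 0.0, 0.001]
ft_force: [0.0, 0.2, 1.1]
gripper_width: 0.365
gripper_force: 0.0
```

Emit:
{"method": "jog_arm", "body": {"slide": [[0, 0, 0.4], [0, 0, 0.9], [0, 0, 1.3], [0, 0, 1.6], [0, 0, 1.65]], "twist": [0, 0, 0, 0, 0]}}

```text
time: 13.95
position: [0.6752, 0.0497, 0.1755]
tcp_rot: [0.0, 1.0, 0.0, -0.002]
ft_force: [0.2, -0.5, -0.7]
gripper_width: 0.362
gripper_force: 0.0
```

Emit:
{"method": "jog_arm", "body": {"slide": [[0, 0, 0], [0, 0, 0], [0, 0, 0], [0, 0, 0], [0, 0, 0]], "twist": [0, 0, 0, 0, 0], "grip": 0, "grip_force": 35}}

```text
time: 14.45
position: [0.6765, 0.0503, 0.1778]
tcp_rot: [-0.0, 1.0, 0.0, 0.0]
ft_force: [-0.6, 3.9, -0.6]
gripper_width: 0.101
gripper_force: 34.1
```

Emit:
{"method": "jog_arm", "body": {"slide": [[0, 0, 0], [0, 0, 0], [0, 0, 0], [0, 0, 0], [0, 0, 0]], "twist": [0, 0, 0, 0, 0]}}

```text
time: 14.95
position: [0.6765, 0.0503, 0.1778]
tcp_rot: [-0.001, 1.0, 0.0, 0.0]
ft_force: [0.4, 5.5, -0.6]
gripper_width: 0.097
gripper_force: 34.2
```

Emit:
{"method": "jog_arm", "body": {"slide": [[0, -0.01, -0.42], [0, -0.04, -0.84], [0, -0.1, -1.26], [0, -0.17, -1.68], [0, -0.26, -2.09]], "twist": [0, 0, 0, 0, 0]}}

```text
time: 15.45
position: [0.6765, 0.0566, 0.2291]
tcp_rot: [-0.0, 1.0, 0.0, 0.0]
ft_force: [2.5, 3.8, -5.0]
gripper_width: 0.099
gripper_force: 34.1
```

Emit:
{"method": "jog_arm", "body": {"slide": [[0, -0.14, -0.49], [0, -0.31, -0.96], [0, -0.51, -1.43], [0, -0.73, -1.88], [0, -0.98, -2.32]], "twist": [0, 0, 0, 0, 0]}}

```text
time: 15.95
position: [0.6766, 0.0807, 0.2884]
tcp_rot: [0.0, 1.0, 0.0, 0.0]
ft_force: [4.3, 3.0, -5.1]
gripper_width: 0.099
gripper_force: 34.2
```

Emit:
{"method": "jog_arm", "body": {"slide": [[0, -0.28, -0.42], [0, -0.58, -0.83], [0, -0.9, -1.22], [0, -1.25, -1.58], [0, -1.62, -1.93]], "twist": [0, 0, 0, 0, 0]}}

```text
time: 16.45
position: [0.6766, 0.1206, 0.3378]
tcp_rot: [0.001, 1.0, 0.0, 0.001]
ft_force: [1.2, -2.2, -1.3]
gripper_width: 0.099
gripper_force: 34.1
```

Emit:
{"method": "jog_arm", "body": {"slide": [[0, -0.19, -0.16], [0, -0.39, -0.32], [0, -0.59, -0.47], [0, -0.8, -0.62], [0, -1.01, -0.76]], "twist": [0, 0, 0, 0, 0]}}

```text
time: 16.95
position: [0.6767, 0.1451, 0.3572]
tcp_rot: [0.002, 1.0, -0.0, 0.001]
ft_force: [0.0, -5.3, 4.6]
gripper_width: 0.096
gripper_force: 34.3
```

```bash
cat > th.py <<'E'
from h import *
s=manip.get_state();q=s["position"];by,bz=q[1],q[2]-.0588
print(s["time"],q,s["ft_force"],"atan",np.arctan2(bz-.118,.2613-by),"r",np.hypot(bz-.118,.2613-by),"cos",np.arccos((.2613-by)/.211))
E
python3 - <<'E'
from th import *
for c in("side","top"):
    p=manip.camera(c);save(p,c+"5.png")
    for n in("hatch_bar","hatch_hinge"): print(c,n,[(round(d["conf"],2),np.round(d["at"]),at_depth(p,d["at"])) for d in manip.place_of(n,p)[:1]])
E
```

```text
16.95 [0.6767 0.1451 0.3572] [ 0.0199 -5.2566  4.6074] atan 0.9984728295655231 r 0.21463070976891424 cos 0.987346990177142
side hatch_bar [(0.93, array([245., 116.]), array([0.6698, 0.1549, 0.3054]))]
side hatch_hinge [(0.94, array([221., 194.]), array([0.6649, 0.262 , 0.1211]))]
top hatch_bar [(0.62, array([295., 170.]), array([0.6408, 0.1584, 0.4238]))]
top hatch_hinge [(0.7, array([252., 178.]), array([0.6923, 0.2756, 0.0018]))]
```

```bash
cat > pl.py <<'E'
from th import *
def plane():
  for c in("side","top"):
    p=manip.camera(c);rs=manip.regions_of("hatch",p)
    if not rs: print(c,"none");continue
    m=cv2.erode(rs[0]["region"].astype(np.uint8),np.ones((3,3)))
    v,u=np.nonzero(m);P=np.array([at_depth(p,q) for q in zip(u,v)]);P=P[np.isfinite(P[:,0])]
    I=np.ones(len(P),bool)
    for _ in range(8):
        C=np.median(P[I],0) if _==0 else P[I].mean(0);n=np.linalg.svd(P[I]-C,full_matrices=False)[2][2];d=np.abs((P-C)@n);I=d<max(.003,1.5*np.median(d))
    n*=np.sign(n[2]);print(c,round(rs[0]["conf"],2),len(P),I.sum(),"n",n,"theta",np.arctan2(np.hypot(n[0],n[1]),n[2]),"std",d[I].std())
    np.save("/tmp/%s.npy"%c,P)
plane()
E
python3 pl.py
```

```text
17.25 [0.6767 0.1451 0.3573] [ 0.4204 -4.6883  5.8789] atan 0.9986572132318459 r 0.21463671041283328 cos 0.9875174639624722
side 0.64 2892 2852 n [0.0022 0.8277 0.5611] theta 0.9750334849789009 std 0.0007082176952829274
top 0.78 1108 1082 n [-0.0091  0.8329  0.5533] theta 0.9844336861411506 std 0.0007329758269363743
```

Emit:
{"method": "jog_arm", "body": {"slide": [[0, -0.27, -0.17], [0, -0.56, -0.35], [0, -0.86, -0.5], [0, -1.16, -0.65], [0, -1.4, -0.75]], "twist": [0, 0, 0, 0, 0]}}

```text
time: 17.95
position: [0.6768, 0.1813, 0.3764]
tcp_rot: [0.0, 1.0, 0.0, 0.001]
ft_force: [0.6, -3.5, 5.4]
gripper_width: 0.098
gripper_force: 36.2
```

```bash
python3 pl.py; python3 th.py
```

```text
17.95 [0.6768 0.1813 0.3764] [ 0.5704 -3.5487  5.3501] atan 1.189534748872049 r 0.2150357303507889 cos 1.1818554188698522
side 0.63 2887 2835 n [-0.0018  0.9207  0.3903] theta 1.1698660694948702 std 0.0006956835901954263
top 0.66 338 332 n [-0.0326  0.9259  0.3762] theta 1.18506524135569 std 0.0006151918162762069
18.15 [0.6767 0.1814 0.3764] [ 0.4752 -3.427   6.3973] atan 1.190138537686269 r 0.21503368917638582 cos 1.182476554422163
```

Emit:
{"method": "jog_arm", "body": {"slide": [[0, 0.22, 0.09], [0, 0.45, 0.2], [0, 0.6, 0.28], [0, 0.75, 0.35], [0, 0.9, 0.43]], "twist": [0, 0, 0, 0, 0]}}

```text
time: 18.65
position: [0.6767, 0.1589, 0.3656]
tcp_rot: [-0.0, 1.0, 0.0, 0.001]
ft_force: [-0.8, -3.3, 6.2]
gripper_width: 0.099
gripper_force: 36.3
```

```bash
python3 pl.py; python3 th.py;  python3 - <<'E'
from h import *
p=manip.camera("side");save(p,"s6.png");cv2.imwrite("pics/s6c.png",cv2.resize(p["image"][60:260,150:370,::-1],None,fx=2.5,fy=2.5))
E
```

```text
18.65 [0.6767 0.1589 0.3656] [-0.8009 -3.2525  6.2393] atan 1.073680603617232 r 0.21475960777283068 cos 1.0639875457905907
side 0.95 3033 2971 n [-0.0007  0.8691  0.4947] theta 1.05331910118808 std 0.000698971859203927
top 0.79 933 904 n [-0.0088  0.8774  0.4796] theta 1.070563329427442 std 0.0007299940096389084
18.85 [0.6767 0.1587 0.3654] [-1.1303 -3.7953  5.4695] atan 1.0724902195655077 r 0.21472653551625367 cos 1.0628552087134473
```

View pics/s6c.png

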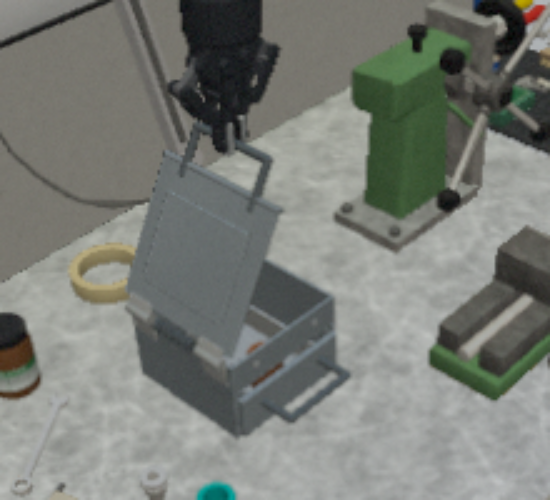

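The hatch is gripped by its bar (230,135) at about 1.06 rad. The drawer is flush at (300,385), and the sleeve shows inside at (265,355).

```bash
python3 -c "
from h import *
print(manip.close_job())"
```

```text
the job is handed in; nothing more can be done
None
```

The job is handed in: I stood the sleeve in the drawer and pushed the drawer shut against its stop, then raised the hatch past balance to about 1.18 rad and eased it back. The gripper still holds it at about 1.06 rad, just below the 1.11 rad balance point; I could see the sleeve inside, but did not re-check that it is still upright after the drawer closed.

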